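# Lock the bayonet cap on the ink feed pot

### The arm

A 7-joint arm with a two-finger parallel gripper is mounted at the origin on the work surface. World frame = base frame: x ahead of the robot, y to its left, z up, the work surface at z = 0. Lengths are in m, angles in rad, forces in N, time in s.
With the tool pointing down it reaches from about 0.4 to 0.85 m from the base axis. Payload 10.4 kg.
Tool frame: the origin (TCP) lies at the very end of the fingers, on their centre line; the grasp point (between the pads) lies 19 mm behind it (r.pinch_z is the distance from the TCP to the grasp point, in m); z points along the fingers, y is the line along which they close (so a half turn about z gives the same grasp; the last joint's range is limited). The gripper opens to 87 mm and grips with 3 to 60 N. Pads are 19 mm wide; open, the fingers measure 117 mm over their backs; the gripper's body (75 mm by 190 mm) begins 51 mm behind the grasp point.
Start: joints at [1.088, 0.332, -0.065, 1.46, 0.022, 1.35, -0.088], TCP at [0.277, -0.56, 0.223] pointing down, gripper open.
Joint ranges: [-2.6, 2.6], [-0.5, 2.12], [-1.47, 1.34], [0.16, 2.42], [-1.27, 4.41], [0.06, 2.06], [-2.6, 2.6]. Speed limits (rad/s): [2.22, 2.22, 2.79, 2.79, 3.14, 3.14, 3.14].

### API

Orientations are given as a unit quaternion [x, y, z, w].
In Python, from bench import sensors, vision, r gives the robot as it stands.
- The arm moves only by the shell command python3 -m crank 'ROWS' [OPENING] [FORCE]. ROWS is JSON, a list of rows, each a list of 2 entries, a list of its own where there are three numbers: the shift along the tool's x, y, z normalised to -1 to 1, where 1 is 3 cm, then the turn about the tool's z normalised to -1 to 1, where 1 is 8 degrees. A call has 1 to 12 rows; each row shifts and turns the commanded pose from where the row before left it, along the tool's axes as they then stand; what a row does not reach is not made up. A row lasts 1/8 s, in which the tool goes at most 62.5 mm and 10.7 degrees, less where a joint would pass 70% of its speed; a pose out of reach is approached as far as the arm can. A call with a number of a shift or a turn outside -1 to 1 is refused whole. A call with a gripper value outside its range is refused whole. OPENING is the opening, from 0 (shut) to 1 (fully open), set as the call begins (- or left out, the last holds). The fingers move at their own pace and stop on an object; FORCE is the grip in N (left out, the last holds). Time passes only in rows, so rows that do not move let the fingers close. It gives the time, the measured TCP pose, the force, the opening and the grip force at its end, in the units of the state.
- sensors.read_state(): the state, without advancing time (a new reading comes with each control period).
- vision.camera(name): name is "side" or "top" or "wrist"; returns the picture (400x640x3 uint8, red, green, blue); there is no depth.
- vision.camera_model(name): a dict with "vertical_fov" (degrees; the focal length in pixels is half the picture's height over the tangent of half this angle, whatever the lens; pixels are square), "cx", "cy" (the principal point, pixels), "camera_from_world" (4x4, takes a point from world to camera coordinates); the wrist camera has in their place "hand_eye" (4x4, takes a point from camera to tool coordinates, whose origin is the TCP and whose axes are the flange's). Camera axes: x right, y down, z forward; pixel columns grow to the right and rows downward; lengths in m; the calibration is good to about 2 mm. A picture is of the moment at which its call begins: read the wrist's pose just before it. camera_model takes no time and is no camera call.
- r.close_job(): hands the job in; it is judged then, once.
The state is a dict: "time": time; "joint_positions": joint angles; "joint_vel": joint speeds; "joint_torque": joint torques, N m; "ee_pos": TCP position; "eef_rot": TCP orientation; "ft_force": force on the tool from outside, world axes, zero at the start; "torque": the same for the moment, N m; "width": finger opening in m; "grip_force": force on a finger pad.
Only numpy, scipy, OpenCV 4.12 (cv2) and the standard library are available. Lean on these libraries where they do the work, as an engineer would, in place of code of your own. Each camera call takes 0.05 s, during which the arm holds its last target. There are 200 camera calls.

### The job

Put the yellow bayonet cap on the blue ink feed pot: let its two pins drop through the notches in the steel collar, then turn it clockwise by its black handle until the ramps have drawn it fully down and it is tight against its stop, and let go. Feel for the notches and do it gently, without forcing the cap against the pot, and leave the jar, the tape roll and the squeegee where they are.

Things in the scene. Friction and masses are not known exactly. Their poses are not given: they have to be found in the camera images.
- cap_grip (a point): Centre of the black handle bar of the loose bayonet cap (0.18 to 0.31 kg; all sizes here in mm). Bar 110 long (along x), 18 wide, 20 high; z up. This point is 56 above the cap's underside. Below the bar: stem 22 in diameter, then a yellow flange 84 in diameter, its top 32 above the underside. The cap starts upright on the bench, at any yaw.
- cap: The same cap, origin under the centre of its foot, axes as cap_grip. Its plug is 56 in diameter from the foot up to the flange, the lowest 5.5 tapering down to 44.
- cap_pins (a point): On the cap's axis, level with its two steel pins, 10 above the foot. The pins are 8 wide and 8 high, flat below and round on top, and stick out along +x and -x to 38 from the axis, right under the two ends of the bar.
- pot_mouth (a point): Centre of the pot's mouth, level with the collar's flat top, 110 above the bench; z up. Collar 106 outside, bore 60 in diameter, with two opposite notches about 11.5 wide, open to the bore, for the pins. They lie roughly along the pot's +x and -x, but the collar may stand turned by up to 0.7 rad either way (not measured; a red dot beside each notch shows it). Pins resting on the collar: handle 160 above the bench.
- pot_pad (a point): Top of the black sprung rubber pad inside the pot when free, 28 in diameter, 15 below the collar's top. In the notches the cap drops until its foot rests on it (handle centre 151 above the bench). The spring gives 5 N at first and 0.9 N more per mm, up to 11 mm. Press the cap (about 6 N) to 148 or lower, where the pins clear the collar's underside, to start the turn.
- pot_home (a point): Where the handle's centre is when the cap is fully home, 143.5 above the bench. Turned clockwise seen from above, the pins slide under ramps that draw the cap from 148 (0.3 rad past the notches) to 143.5 (1.15 rad); a hard stop ends the turn at about 1.23 rad. Anticlockwise is blocked. The turn needs about 0.3 N m; friction keeps the cap where it is left.
- pot: The ink feed pot, bolted to the bench: blue body 104 in diameter on a dark base plate 132 in diameter, steel collar on top at 110. Origin on the bench under its axis, z up; a brass outlet low on its +x side.
- ink_jar: Bystander: closed orange ink jar, 68 in diameter, 85 high, standing; origin under its centre.
- tape_roll: Bystander: green tape roll, 96 in diameter, 25 high, lying flat; origin under its centre.
- squeegee: Bystander: squeegee lying flat, wooden grip 55 by 200 (along its y), 26 high, with a yellow blade reaching 55 to its -x; origin under the grip's centre.
Not all that is in view belongs to the job. Leave any green, pink or purple look-alike of the cap alone.

How it is judged:
On the way:
1. the cap's pins have dropped through the notches and the cap is pressed down onto the sprung pad (horizontal distance between cap_grip and pot_mouth below 0.008 m and z of cap_grip in the frame of pot_mouth below 0.0415 m), for 0.1 s.
At the end, for the whole second after the job is handed in: The cap is locked on the pot and let go: handle centre within 5 mm of the pot's axis and less than 34.5 mm above the collar top (home is 33.5 mm), upright within 0.06 rad, at rest (horizontal distance between cap_grip and pot_mouth below 0.005 m and z of cap_grip in the frame of pot_mouth below 0.0345 m and angle between cap_grip's own z axis and vertical below 0.06 rad and linear speed of cap below 0.01 m/s); the robot touches nothing.
It fails at once if the cap is pressed or twisted against the pot with more than 50 N (contact force between cap and pot above 50 N).
It fails at once if a bystander is moved more than 15 mm (distance of any of ink_jar, tape_roll, squeegee from where it was at the start of the episode above 0.015 m).
It also fails if it takes over 70 s, if anything falls off the work surface, if the arm or the gripper's body presses on something with over 40 N, if the wrist force passes 120 N, or if a joint passes its speed limit or range.

## Working session

There is one attempt and no reset: what is moved stays moved. The work goes in short steps, Python scripts to look and compute and a shell command to move; the robot and the scene stay as the last step left them, time stands still between calls to the robot, and variables do not carry over. Pictures are saved under pics/ and viewed, at most 10 in all, crops included, and the job is handed in when it is done.

```bash
mkdir -p pics; ls
python3 - <<'E'
from bench import sensors, vision, r
import cv2,numpy as np
s=sensors.read_state();print({k:np.round(v,3) for k,v in s.items()},r.pinch_z)
for n in("top","side"):
    im=vision.camera(n);cv2.imwrite(f'pics/{n}.png',im[...,::-1]);m=vision.camera_model(n);print(n,m)
print(vision.camera_model("wrist"))
E
```

```text
pics
{'time': np.float64(0.0), 'joint_positions': array([ 1.088,  0.333, -0.065,  1.461,  0.022,  1.35 , -0.089]), 'joint_vel': array([ 0.001, -0.   ,  0.001, -0.001,  0.   ,  0.001,  0.001]), 'joint_torque': array([-1.0000e-03, -6.2325e+01,  2.4000e-02, -3.8990e+01, -6.2000e-02,
        4.0000e-02,  0.0000e+00]), 'ee_pos': array([ 0.277, -0.56 ,  0.222]), 'eef_rot': array([ 0.974,  0.228, -0.   , -0.001]), 'ft_force': array([-0.285,  0.205, -0.089]), 'torque': array([-0.009, -0.01 , -0.047]), 'grip_force': np.float64(0.0), 'width': np.float64(0.087)} 0.0187
top {'vertical_fov': 50.55017264788459, 'cx': 319.6398665445119, 'cy': 197.51002919082416, 'camera_from_world': array([[-0.00710576, -0.99997116, -0.00268147,  0.0139863 ],
       [-0.9934825 ,  0.00736467, -0.11374654,  0.54219148],
       [ 0.11376301,  0.00185574, -0.99350618,  1.11842893],
       [ 0.        ,  0.        ,  0.        ,  1.        ]])}
side {'vertical_fov': 45.83871653289857, 'cx': 328.97041365150557, 'cy': 204.86789006500427, 'camera_from_world': array([[ 0.99840635, -0.05526088,  0.0114449 , -0.52659554],
       [-0.0321906 , -0.72424534, -0.68879057,  0.10559925],
       [ 0.04635209,  0.68732447, -0.72487003,  1.02928038],
       [ 0.        ,  0.        ,  0.        ,  1.        ]])}
{'vertical_fov': 69.88219685982939, 'cx': 322.4873612517354, 'cy': 198.58696454591507, 'hand_eye': array([[-3.78863388e-04, -9.66665102e-01, -2.56043820e-01,
         7.06306822e-02],
       [ 9.99999513e-01, -5.99509150e-04,  7.83699327e-04,
         4.87273766e-04],
       [-9.11075403e-04, -2.56043399e-01,  9.66664858e-01,
        -1.61833945e-01],
       [ 0.00000000e+00,  0.00000000e+00,  0.00000000e+00,
         1.00000000e+00]])}
```

View pics/top.png

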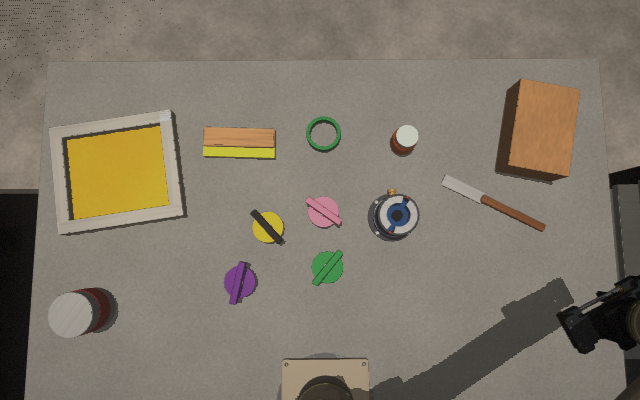

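View pics/side.png

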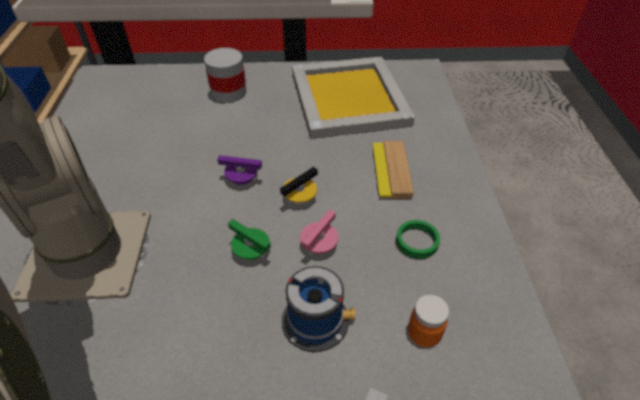

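The top view shows the cap: yellow flange at (267,227), black bar from about (252,210) to (283,243). The pot mouth is at about (398,215), with its brass outlet at (391,191), and all look-alikes lie clear of it. The side view agrees: cap at (300,188), pot mouth at (315,285).

```bash
cat > h.py <<'E'
import numpy as np,cv2
from bench import sensors,vision,r
from scipy.spatial.transform import Rotation as R
def model(n):
    m=vision.camera_model(n);f=200/np.tan(np.radians(m['vertical_fov'])/2)
    if n=='wrist':
        s=sensors.read_state();T=np.eye(4);T[:3,:3]=R.from_quat(s['eef_rot']).as_matrix();T[:3,3]=s['ee_pos'];W=T@m['hand_eye']
    else: W=np.linalg.inv(m['camera_from_world'])
    return f,m['cx'],m['cy'],W
def ray(M,px,z):
    f,cx,cy,W=M;px=np.atleast_2d(px).astype(float)
    d=np.c_[(px[:,0]-cx)/f,(px[:,1]-cy)/f,np.ones(len(px))]@W[:3,:3].T
    o=W[:3,3];return o+d*((z-o[2])/d[:,2])[:,None]
def biggest(mask,roi):
    x0,y0,x1,y1=roi;m=np.zeros_like(mask,np.uint8);m[y0:y1,x0:x1]=mask[y0:y1,x0:x1]
    c=max(cv2.findContours(m,cv2.RETR_EXTERNAL,cv2.CHAIN_APPROX_NONE)[0],key=cv2.contourArea);return c[:,0,:]
def pose():
    s=sensors.read_state();Rm=R.from_quat(s['eef_rot']).as_matrix()
    return s['ee_pos'],Rm,np.degrees(np.arctan2(Rm[1,0],Rm[0,0]))
E
python3 - <<'E'
from h import *
M=model('top');im=cv2.imread('pics/top.png')
hsv=cv2.cvtColor(im,cv2.COLOR_BGR2HSV)
bar=biggest(hsv[...,2]<70,(240,200,295,255))
p=ray(M,bar,0.066)[:,:2]
(c,sz,a)=cv2.minAreaRect((p*1000).astype(np.float32));print('bar',c,sz,a,cv2.boundingRect(bar))
d=np.linalg.svd(p-p.mean(0))[2][0];print('bar dir deg',np.degrees(np.arctan2(d[1],d[0])))
yl=biggest(cv2.inRange(hsv,(20,120,80),(35,255,255)),(240,200,295,255))
print('flange',cv2.minEnclosingCircle((ray(M,yl,.032)[:,:2]*1000).astype(np.float32)))
st=biggest((hsv[...,1]<60)&(hsv[...,2]>150),(365,180,430,250))
print('collar',cv2.minEnclosingCircle((ray(M,st,.11)[:,:2]*1000).astype(np.float32)))
x,R_,y=pose();print(x,y)
cv2.imwrite('pics/crop.png',cv2.resize(im[180:250,360:430],None,fx=7,fy=7,interpolation=cv2.INTER_CUBIC))
E
```

```text
bar (464.0902099609375, 149.7337646484375) (109.94207763671875, 18.413732528686523) 42.31184768676758 (251, 210, 32, 34)
bar dir deg -137.67255638652884
flange ((471.54376220703125, 144.1927947998047), 40.29052734375)
collar ((495.33843994140625, -176.9107666015625), 45.43450164794922)
[ 0.27721082 -0.55978433  0.22185362] 26.345233412355665
```

View pics/crop.png

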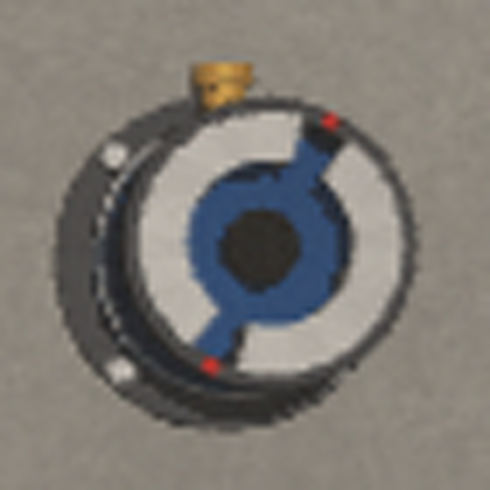

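The crop shows the pot's notches: red dots at (330,120) and (210,366), which is (407.1,197.1) and (390,232.3) in the full image. The notch axis is near -26° in world.

Moving over the cap now.

```bash
python3 -m crank '[[[0.8,-0.92,0],0],[[0.8,-0.92,0],0],[[0.8,-0.92,0],0],[[0.8,-0.92,0],0],[[0.8,-0.92,0],0],[[0.8,-0.92,0],0],[[0.8,-0.92,0],0],[[0.8,-0.92,0],0],[[0.8,-0.92,0],0],[[0.8,-0.92,0],0]]' 1
python3 -m crank '[[[0.8,-0.92,0],0],[[0.8,-0.92,0],0],[[0.8,-0.92,0],0],[[0.8,-0.92,0],0],[[0.8,-0.92,0],0],[[0.8,-0.92,0],0],[[0.8,-0.92,0],0],[[0.8,-0.92,0],0],[[0.8,-0.92,0],0],[[0.8,-0.92,0],0],[[0,0,0],-1],[[0,0,0],-1]]'
python3 -m crank '[[[0,0,0],0],[[0,0,0],0]]'
cat > look.py <<'E'
import sys
from h import *
n=sys.argv[1];M=model('wrist');im=vision.camera('wrist')[...,::-1].copy();cv2.imwrite(f'pics/{n}.png',im)
np.save(f'pics/{n}.npy',np.array([*M[:3],*M[3].ravel()]))
x,_,y=pose();print('tcp',x.round(4),'yaw',y.round(2))
E
python3 look.py w1
```

```text
time: 1.35
ee_pos: [0.3699, -0.205, 0.2223]
eef_rot: [0.974, 0.228, -0.0, -0.0]
ft_force: [0.0, -0.6, 0.3]
width: 0.0871
grip_force: 0.0
time: 2.85
ee_pos: [0.4623, 0.1481, 0.2222]
eef_rot: [0.931, 0.364, -0.0, -0.0]
ft_force: [-1.3, 0.1, -0.2]
width: 0.087
grip_force: 0.0
time: 3.1
ee_pos: [0.4625, 0.1474, 0.2224]
eef_rot: [0.933, 0.36, -0.0, 0.0]
ft_force: [0.8, -0.9, 0.6]
width: 0.0872
grip_force: 0.0
tcp [0.4625 0.1474 0.2225] yaw 42.18
```

View pics/w1.png

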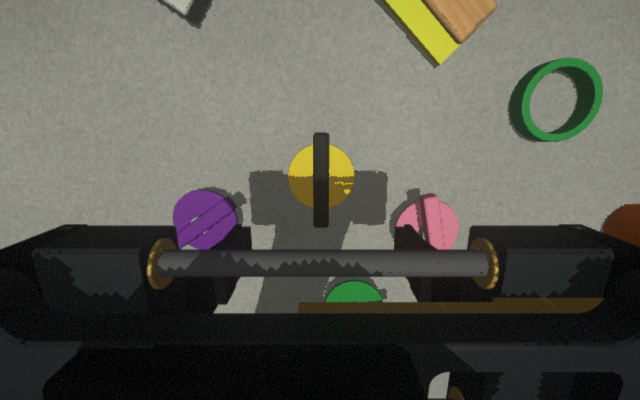

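The wrist view shows the black bar upright at column 321, rows 133–227, in line with the fingers. The neighbouring look-alikes are clear of it.

Run:
```python
from h import *
M=model('wrist');im=cv2.imread('pics/w1.png');hsv=cv2.cvtColor(im,cv2.COLOR_BGR2HSV)
b=biggest(hsv[...,2]<50,(295,115,350,240));print(cv2.boundingRect(b))
p=ray(M,b,0.066)[:,:2]
c,sz,a=cv2.minAreaRect((p*1000).astype(np.float32));print(c,sz,a)
x,Rm,y=pose();e=Rm.T@np.r_[np.array(c)/1000-x[:2],0];print('tool xy mm',e*1000,'dz',x[2]-(.056-r.pinch_z))
```

```text
(313, 159, 16, 69)
(455.0837707519531, 142.7581329345703) (80.16938781738281, 17.67157745361328) 42.44120407104492
tool xy mm [-8.62824072e+00 -1.55095712e+00  1.19086956e-03] dz 0.18517185017562052
```

Run:
```python
from h import *
M=model('wrist');im=cv2.imread('pics/w1.png');hsv=cv2.cvtColor(im,cv2.COLOR_BGR2HSV)
for t in (60,70):
    b=biggest(hsv[...,2]<t,(295,115,350,240));print(cv2.boundingRect(b))
    p=ray(M,b,0.066)[:,:2]
    c,sz,a=cv2.minAreaRect((p*1000).astype(np.float32));x,Rm,y=pose();e=Rm.T@np.r_[np.array(c)/1000-x[:2],0];print(c,sz,a,'tool xy mm',e*1000)
```

```text
(313, 133, 16, 95)
(465.6697082519531, 152.07977294921875) (108.32001495361328, 17.68863296508789) 42.13835144042969 tool xy mm [ 5.47547622e+00 -1.35043646e+00 -1.10321976e-03]
(313, 133, 16, 96)
(465.1900939941406, 151.67140197753906) (109.5759506225586, 17.705440521240234) 42.15723419189453 tool xy mm [ 4.84585801e+00 -1.36986775e+00 -1.00236681e-03]
```

```bash
python3 -m crank '[[[0.15,-0.05,1],0],[[0,0,1],0],[[0,0,1],0],[[0,0,1],0],[[0,0,1],0],[[0,0,0.6],0],[[0,0,0.5],0],[[0,0,0.06],0],[[0,0,0],0],[[0,0,0],0]]'
python3 -m crank '[[[0,0,0],0],[[0,0,0],0],[[0,0,0],0],[[0,0,0],0],[[0,0,0],0],[[0,0,0],0]]' 0 55
```

```text
time: 4.4
ee_pos: [0.4654, 0.1519, 0.0385]
eef_rot: [0.933, 0.361, 0.001, 0.0]
ft_force: [0.0, 0.2, 0.2]
width: 0.0869
grip_force: 0.0
time: 5.15
ee_pos: [0.4649, 0.1517, 0.0377]
eef_rot: [0.933, 0.361, -0.0, 0.0]
ft_force: [-0.4, -0.2, -0.3]
width: 0.0351
grip_force: 0.0
```

```bash
python3 -m crank '[[[0,0,0],0],[[0,0,0],0],[[0,0,0],0],[[0,0,0],0],[[0,0,0],0],[[0,0,0],0]]'
python3 -m crank '[[[0,0,-0.5],0],[[0,0,-1],0],[[0,0,-1],0],[[0,0,-1],0],[[0,0,-1],0],[[0,0,-1],0],[[0,0,-0.5],0],[[0,0,0],0]]'
python3 - <<'E'
from h import *
im=cv2.imread('pics/top.png');M=model('top')
h=cv2.cvtColor(im,cv2.COLOR_BGR2HSV)
red=((h[...,0]<8)|(h[...,0]>172))&(h[...,1]>120)&(h[...,2]>90)
m=np.zeros(red.shape,np.uint8);m[185:245,375:425]=red[185:245,375:425]*255
n,_,st,ce=cv2.connectedComponentsWithStats(m);print(st,ce)
p=ray(M,ce[1:3],.11);print(p,p.mean(0),np.degrees(np.arctan2(*(p[0]-p[1])[1::-1])))
E
python3 look.py w2
```

```text
time: 5.9
ee_pos: [0.4648, 0.1518, 0.0377]
eef_rot: [0.932, 0.361, -0.0, -0.0]
ft_force: [-1.6, 1.3, 0.3]
width: 0.0197
grip_force: 55.0
time: 6.9
ee_pos: [0.4652, 0.1517, 0.2184]
eef_rot: [0.933, 0.361, 0.001, 0.0]
ft_force: [0.9, 0.5, -3.7]
width: 0.02
grip_force: 55.0
[[     0      0    640    400 255988]
 [   406    196      3      3      6]
 [   389    231      3      3      6]] [[319.49630451 199.49930465]
 [406.83333333 196.83333333]
 [389.83333333 231.83333333]]
[[ 0.53331534 -0.21024426  0.11      ]
 [ 0.44551294 -0.16505728  0.11      ]] [ 0.48941414 -0.18765077  0.11      ] -27.23234620935982
tcp [0.4647 0.1515 0.2173] yaw 42.33
```

```bash
python3 -m crank '[[[0,0,0],-1],[[0,0,0],-1],[[0,0,0],-1],[[0,0,0],-1],[[0,0,0],-1],[[0,0,0],-1],[[0,0,0],-1],[[0,0,0],-1],[[0,0,0],-1],[[0,0,0],-1],[[0,0,0],-1],[[0,0,0],-1]]'
python3 -m crank '[[[0,0,0],-1],[[0,0,0],-0.8],[[-0.92,-0.955,0],0],[[-0.92,-0.955,0],0],[[-0.92,-0.955,0],0],[[-0.92,-0.955,0],0],[[-0.92,-0.955,0],0],[[-0.92,-0.955,0],0],[[-0.92,-0.955,0],0],[[-0.92,-0.955,0],0],[[-0.92,-0.955,0],0],[[-0.92,-0.955,0],0]]'
python3 -m crank '[[[0,0,0],0],[[0,0,0],0],[[0,0,0],0]]'
python3 look.py w3
```

```text
time: 8.45
ee_pos: [0.4642, 0.1514, 0.2163]
eef_rot: [0.353, 0.935, -0.0, -0.001]
ft_force: [0.2, -0.2, -2.7]
width: 0.0205
grip_force: 55.0
time: 9.95
ee_pos: [0.5787, -0.2304, 0.2158]
eef_rot: [0.236, 0.972, 0.0, -0.001]
ft_force: [-0.4, 0.9, -2.7]
width: 0.02
grip_force: 55.0
time: 10.32
ee_pos: [0.5789, -0.228, 0.2173]
eef_rot: [0.235, 0.972, 0.0, -0.0]
ft_force: [0.3, 0.3, -2.8]
width: 0.02
grip_force: 55.0
tcp [ 0.5789 -0.2282  0.2176] yaw 152.83
```

View pics/w3.png

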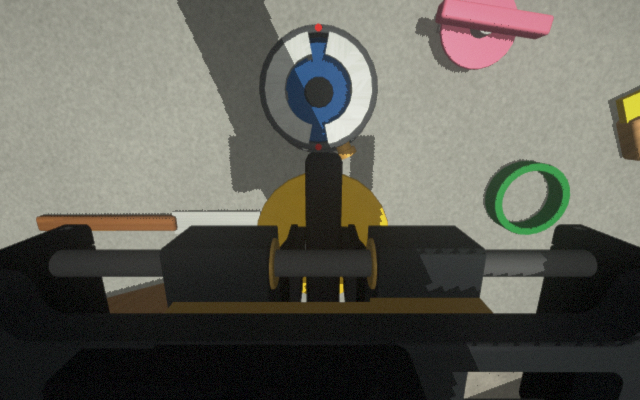

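The wrist view shows the pot mouth at about (318,88), with its red dots at (318,27) and (318,147). The held cap is at the bottom, with its bar at column ~323 and nearly in line with the notches.

```bash
cat > m.py <<'E'
from h import *
im=cv2.imread('pics/w3.png');M=model('wrist');x,Rm,y=pose()
h=cv2.cvtColor(im,cv2.COLOR_BGR2HSV)
red=((h[...,0]<8)|(h[...,0]>172))&(h[...,1]>120)&(h[...,2]>60)
m=np.zeros(red.shape,np.uint8);m[15:155,300:340]=red[15:155,300:340]*255
n,_,st,ce=cv2.connectedComponentsWithStats(m);print(st[1:].tolist(),ce[1:].round(1).tolist())
p=ray(M,ce[1:3],.11);c=p.mean(0);print('pot',c,'notch',np.degrees(np.arctan2(*(p[0]-p[1])[1::-1])),'r',np.linalg.norm(p[0]-p[1])/2)
bl=biggest(cv2.inRange(h,(100,120,30),(125,255,255)),(270,40,370,140))
print('tool xy mm',(Rm.T@(c-x)*1000).round(2))
st=biggest(((h[...,1]<70)&(h[...,2]>75)&0|(h[...,2]<72)).astype(np.uint8)*255,(258,20,380,158)) if 0 else None
# bar in hand: top at tool height TCP-? -> z
zb=x[2]+r.pinch_z+.010
g=h[155:175,295:350,2]<45;cols=[np.flatnonzero(q)[[0,-1]]+295 for q in g];print('bar cols',cols[0],cols[-1])
for k in(0,19):
    q=ray(M,np.c_[cols[k],[155+k]*2],zb);print('bar y mm',((q-x)@Rm*1000)[:,:2].round(1).tolist())
e=[np.flatnonzero(h[140:175,c,2]<45)[0]+140 for c in(315,323,331)];q=ray(M,np.c_[[315,323,331],e],zb);print('end',e,((q-x)@Rm*1000)[:,0])
yl=cv2.inRange(h,(18,100,40),(35,255,255));
for row in (200,210,220):
    cc=np.flatnonzero(yl[row,240:400])[[0,-1]]+240;q=ray(M,np.c_[cc,[row]*2],x[2]+r.pinch_z-.024);print('fl',row,cc,((q-x)@Rm*1000)[:,:2].round(1).tolist())
E
python3 m.py
```

```text
[[315, 24, 7, 8, 48], [315, 144, 7, 6, 32]] [[318.0, 27.2], [318.0, 146.7]]
pot [ 0.49112667 -0.18734921  0.11      ] notch 152.5811442786287 r 0.04953022868941419
tool xy mm [ 96.76  -3.71 107.62]
bar cols [308 337] [306 341]
bar y mm [[54.3, -6.4], [54.3, 7.1]]
bar y mm [[45.4, -7.4], [45.4, 9.0]]
end [np.int64(152), np.int64(152), np.int64(153)] [55.70755272 55.70643791 55.24741366]
fl 200 [267 377] [[23.6, -33.3], [23.6, 33.3]]
fl 210 [262 383] [[17.2, -36.6], [17.2, 37.2]]
fl 220 [258 386] [[10.8, -39.5], [10.8, 39.4]]
```

```bash
python3 -m crank '[[[0.8,-0.03,0],0.03],[[0.8,-0.03,0],0],[[0.8,-0.03,0],0],[[0.8,-0.03,0],0],[[0.02,0,0.6],0],[[0,0,0.6],0],[[0,0,0.6],0],[[0,0,0.4],0],[[0,0,0],0],[[0,0,0],0]]'
python3 -m crank '[[[0,0,0.1],0],[[0,0,0.1],0],[[0,0,0],0]]'
python3 look.py w4
```

```text
time: 11.62
ee_pos: [0.4921, -0.188, 0.1522]
eef_rot: [0.238, 0.971, 0.0, 0.0]
ft_force: [-0.0, -0.7, -3.0]
width: 0.0199
grip_force: 55.0
time: 12.0
ee_pos: [0.4915, -0.1881, 0.1456]
eef_rot: [0.238, 0.971, -0.0, -0.0]
ft_force: [0.8, 0.6, -3.3]
width: 0.0198
grip_force: 55.0
tcp [ 0.4916 -0.1881  0.1457] yaw 152.5
```

```bash
python3 -m crank '[[[0.027,0.016,0.05],0],[[0,0,0.05],0],[[0,0,0],0]]'; python3 -m crank '[[[0,0,0.05],0],[[0,0,0],0]]';python3 -m crank '[[[0,0,0.05],0],[[0,0,0],0]]'
```

```text
time: 12.42
ee_pos: [0.4911, -0.1872, 0.1426]
eef_rot: [0.238, 0.971, -0.0, -0.0]
ft_force: [-0.7, -0.2, -3.3]
width: 0.02
grip_force: 55.0
time: 12.68
ee_pos: [0.4911, -0.1873, 0.1412]
eef_rot: [0.238, 0.971, -0.0, -0.0]
ft_force: [-0.3, -0.5, -3.3]
width: 0.0203
grip_force: 55.0
time: 12.92
ee_pos: [0.4911, -0.1872, 0.1396]
eef_rot: [0.238, 0.971, -0.0, -0.0]
ft_force: [-0.3, -0.1, -3.3]
width: 0.02
grip_force: 55.0
```

```bash
python3 -m crank '[[[0,0,0.05],0],[[0,0,0],0]]'; python3 -m crank '[[[0,0,0.05],0],[[0,0,0],0]]';python3 -m crank '[[[0,0,0.05],0],[[0,0,0],0]]'
```

```text
time: 13.18
ee_pos: [0.4911, -0.1872, 0.1381]
eef_rot: [0.238, 0.971, 0.0, -0.0]
ft_force: [0.4, 0.3, -2.6]
width: 0.0199
grip_force: 55.0
time: 13.42
ee_pos: [0.4911, -0.1872, 0.1366]
eef_rot: [0.238, 0.971, -0.0, -0.0]
ft_force: [0.5, -1.3, -3.2]
width: 0.0204
grip_force: 55.0
time: 13.68
ee_pos: [0.4911, -0.1872, 0.1351]
eef_rot: [0.238, 0.971, 0.0, -0.0]
ft_force: [-0.3, 1.0, -2.8]
width: 0.0202
grip_force: 55.0
```

```bash
python3 -m crank '[[[0,0,0.05],0],[[0,0,0],0]]'; python3 -m crank '[[[0,0,0.05],0],[[0,0,0],0]]'
```

```text
time: 13.92
ee_pos: [0.4911, -0.1872, 0.1336]
eef_rot: [0.238, 0.971, 0.0, -0.0]
ft_force: [0.1, 0.3, -2.6]
width: 0.02
grip_force: 55.0
time: 14.18
ee_pos: [0.4914, -0.1874, 0.1326]
eef_rot: [0.238, 0.971, -0.0, 0.0]
ft_force: [-1.2, -0.4, 1.5]
width: 0.02
grip_force: 55.0
```

The pins went through the notches and the foot is on the pad, at the expected height. Pressing to below 148.

```bash
python3 -m crank '[[[0,0,0.05],0],[[0,0,0.05],0],[[0,0,0],0]]'; python3 -m crank '[[[0,0,0.05],0],[[0,0,0],0],[[0,0,0],0]]'
```

```text
time: 14.55
ee_pos: [0.4914, -0.1874, 0.1295]
eef_rot: [0.238, 0.971, -0.0, 0.0]
ft_force: [-0.4, 0.2, 4.3]
width: 0.0202
grip_force: 55.0
time: 14.92
ee_pos: [0.4914, -0.1874, 0.1281]
eef_rot: [0.238, 0.971, -0.0, 0.0]
ft_force: [-0.8, -0.7, 6.6]
width: 0.0198
grip_force: 55.0
```

```bash
cat > st.py <<'E'
from h import *
s=sensors.read_state();print('z',s['ee_pos'].round(4),'yaw',round(pose()[2],2),'F',s['ft_force'].round(1),'T',s['torque'].round(2))
E
python3 -m crank '[[[0,0,0],0.5],[[0,0,0],0.5],[[0,0,0],0]]'>/dev/null; python3 st.py;  python3 -m crank '[[[0,0,0],0.5],[[0,0,0],0.5],[[0,0,0],0]]'>/dev/null; python3 st.py
```

```text
z [ 0.4915 -0.1873  0.1282] yaw 144.45 F [ 0.4 -0.3  5.5] T [0.13 0.03 0.02]
z [ 0.4915 -0.1872  0.1281] yaw 136.45 F [-1.8  0.5  5.3] T [ 0.16  0.06 -0.06]
```

```bash
python3 -m crank '[[[0,0,0.02],0.5],[[0,0,0.01],0.5],[[0,0,0.01],0.5],[[0,0,0],0]]'>/dev/null; python3 st.py;  python3 -m crank '[[[0,0,0.01],0.5],[[0,0,0.01],0.5],[[0,0,0.01],0.5],[[0,0,0],0]]'>/dev/null; python3 st.py
```

```text
z [ 0.4917 -0.1872  0.1271] yaw 124.46 F [-0.6  0.4  6.3] T [ 0.14  0.04 -0.03]
z [ 0.4916 -0.1871  0.1262] yaw 112.46 F [-1.7  1.3  7. ] T [ 0.21  0.14 -0.05]
```

```bash
python3 -m crank '[[[0,0,0.01],0.5],[[0,0,0.01],0.5],[[0,0,0],0]]'>/dev/null; python3 st.py;  python3 -m crank '[[[0,0,0.01],0.5],[[0,0,0.01],0.5],[[0,0,0],0]]'>/dev/null; python3 st.py
```

```text
z [ 0.4918 -0.1872  0.1258] yaw 104.46 F [-1.8 -0.1  7.4] T [ 0.22  0.07 -0.03]
z [ 0.4918 -0.1872  0.1252] yaw 96.46 F [-0.6  0.4  8.7] T [ 0.16  0.14 -0.03]
```

```bash
python3 -m crank '[[[0,0,0.005],0.5],[[0,0,0.005],0.5],[[0,0,0],0]]'>/dev/null; python3 st.py;  python3 -m crank '[[[0,0,0],0.5],[[0,0,0],0.25],[[0,0,0],0]]'>/dev/null; python3 st.py; python3 look.py w5
```

```text
z [ 0.4917 -0.1872  0.1249] yaw 88.46 F [-1.2  0.3  8.2] T [0.21 0.21 0.01]
z [ 0.4912 -0.1871  0.1248] yaw 82.52 F [-4.  -0.3 10.1] T [0.26 0.8  0.28]
tcp [ 0.4912 -0.1871  0.1248] yaw 82.54
```

View pics/w5.png

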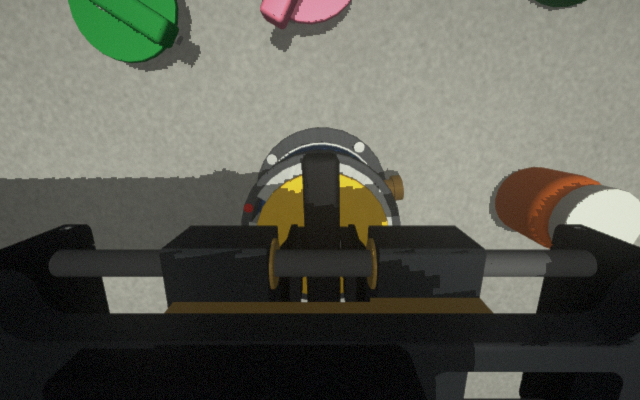

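The bar has turned with the fingers to 1.22 rad from the notches (red dot now at (249,209), off to the side). The torque has just risen, so this is the stop. One small nudge, then release.

```bash
python3 -m crank '[[[0,0,0],0.15],[[0,0,0],0],[[0,0,0],0]]'>/dev/null; python3 st.py
```

```text
z [ 0.4909 -0.1871  0.1247] yaw 81.35 F [-4.6  1.9 10.5] T [0.27 1.15 0.41]
```

```bash
python3 -m crank '[[[0,0,0],0],[[0,0,0],0],[[0,0,0],0],[[0,0,0],0],[[0,0,0],0],[[0,0,0],0],[[0,0,0],0],[[0,0,0],0]]' 0.8 
python3 -m crank '[[[0,0,-0.2],0],[[0,0,-0.6],0],[[0,0,-1],0],[[0,0,-1],0],[[0,0,-1],0],[[-0.5,0,-1],0],[[-1,0,0],0],[[-0.5,0,0],0],[[0,0,0],0],[[0,0,0],0]]'
python3 look.py w6
python3 - <<'E'
from h import *
im=vision.camera('side');cv2.imwrite('pics/s2.png',cv2.resize(im[240:360,240:400,::-1],None,fx=4,fy=4))
M=model('wrist');w=cv2.imread('pics/w6.png');h=cv2.cvtColor(w,cv2.COLOR_BGR2HSV)
cv2.imwrite('pics/both.png',np.vstack([cv2.resize(w[:225],(640,225)),cv2.resize(im[240:360,240:400,::-1],(480,360))[:, :].copy() if 0 else cv2.copyMakeBorder(cv2.resize(im[240:360,240:400,::-1],(480,360)),0,0,80,80,0)]))
E
```

```text
time: 19.6
ee_pos: [0.4912, -0.1873, 0.1242]
eef_rot: [0.759, 0.651, -0.0, 0.0]
ft_force: [0.7, -0.1, 1.0]
width: 0.0694
grip_force: 0.0
time: 20.85
ee_pos: [0.4823, -0.2453, 0.2681]
eef_rot: [0.758, 0.652, 0.0, -0.0]
ft_force: [0.4, -0.1, -0.2]
width: 0.0696
grip_force: 0.0
tcp [ 0.4824 -0.2452  0.2681] yaw 81.4
```

View pics/both.png

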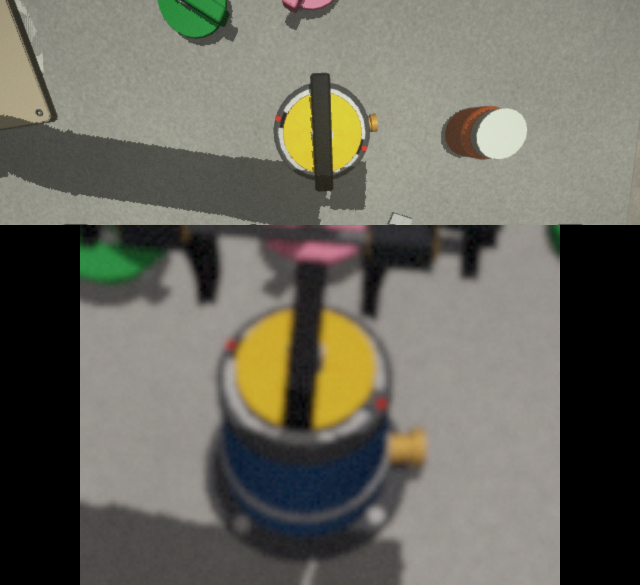

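The wrist view (top half) shows the cap seated and centred on the collar, its bar from (320,75) to (324,188) and the dots at (279,118) and (364,149). The side view (bottom half) shows it flush and upright, with the gripper clear. Checking the angle in numbers.

Run:
```python
from h import *
M=model('wrist');w=cv2.imread('pics/w6.png');h=cv2.cvtColor(w,cv2.COLOR_BGR2HSV)
b=biggest(h[...,2]<60,(305,65,340,195));print(cv2.boundingRect(b));p=ray(M,b,.1535)[:,:2]
c,sz,a=cv2.minAreaRect((p*1000).astype(np.float32));print('bar',c,sz,a)
red=((h[...,0]<8)|(h[...,0]>172))&(h[...,1]>120)&(h[...,2]>60)
m=np.zeros(red.shape,np.uint8);m[100:165,270:375]=red[100:165,270:375]*255
n,_,st,ce=cv2.connectedComponentsWithStats(m);p=ray(M,ce[1:],.11);print(p,np.degrees(np.arctan2(*(p[0]-p[1])[1::-1])))
```

```text
(305, 74, 35, 118)
bar (491.6641540527344, -188.0006866455078) (107.68417358398438, 33.27947998046875) 81.37870025634766
[[ 0.44730217 -0.16429803  0.11      ]
 [ 0.53471679 -0.21009836  0.11      ]] 152.34799769233084
```

The bar is turned about 69° (1.2 rad) past the notches, which is beyond the end of the ramps at 1.15 rad. It sits within 1 mm of the pot's axis.

```bash
python3 -c "
from bench import r
print(r.close_job())"
```

```text
the job is handed in; nothing more can be done
None
```

The yellow cap is on the blue pot, turned clockwise to its stop (about 1.2 rad past the notches) and let go with the gripper clear; the job was handed in at about 21 s, and the hand-in returned no verdict.

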